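# Close the balance's draught shield and tare it

## Robot

A 6-joint arm with a two-finger parallel gripper is mounted at the origin on the work surface. World frame = base frame: x ahead of the robot, y to its left, z up, the work surface at z = 0. Lengths are in mm, angles in degrees, forces in N, time in s.
With the tool pointing down it reaches from about 250 to 800 mm from the base axis. Payload 3.9 kg.
Tool frame: the origin (TCP) lies on the centre line of the jaws, within the pads' length; the fingertips stand robot.tips_ahead ahead of it and the grasp point (between the pads) lies 2 mm behind it (robot.tips_ahead is the distance from the TCP to the fingertips, in mm); z points along the fingers, y is the line along which they close (so a half turn about z gives the same grasp; the last joint's range is limited). The gripper opens to 85 mm and grips with 20 to 120 N. Pads are 22 mm wide; open, the fingers measure 114 mm over their backs; the gripper's body (76 mm by 85 mm) begins 54 mm behind the grasp point. The pads swing forward as they close: fully open they stand 13 mm farther back than shut.
Start: joints at [-69.271, 14.897, -7.913, 67.191, 0, 90], TCP at [185.823, -491.004, 248.304] pointing down, gripper open.
Joint ranges: [-159.42, 159.42], [-47.68, 98.78], [-73.54, 78.23], [-108.79, 121.32], [-90, 84.71], [-180, 180]. Speed limits (degrees/s): [147.25, 147.25, 180, 180, 180, 180].

## Interface

Orientations are given as [roll, pitch, yaw] about the fixed x, y, z axes, in that order (R = Rz(yaw) Ry(pitch) Rx(roll)).
In Python, from rig import robot, cams, workorder, models gives the robot as it stands.
- The arm moves only by the tool send_rows, never from a script. Its argument "rows" is a list of rows, each a list of 3 entries, a list of its own where there are three numbers: the turn, a rotation vector about the tool's x, y, z in degrees, then the shift along the tool's x, y, z in mm, then the gripper's target within -1 to 1 (fully open at 1, half-way at 0, shut at -1). In form: [[[wx, wy, wz], [x, y, z], grip], ...]. A call has 1 to 5 rows; each row shifts and turns the commanded pose from where the row before left it, along the tool's axes as they then stand; what a row does not reach is not made up. A row lasts 1/8 s, in which the tool goes at most 62.5 mm and 10.7 degrees, less where a joint would pass 70% of its speed; a pose out of reach is approached as far as the arm can. A call with a gripper value outside its range is refused whole. The fingers move at their own pace and stop on an object; the grip force is fixed at half the most. Time passes only in rows, so rows that do not move let the fingers close. It gives the time, the measured TCP pose, the force and the opening at its end, in the units of the state.
- robot.get_state(): the state, without advancing time (a new reading comes with each control period).
- cams.get_image(name): name is "side" or "top" or "wrist"; returns a dict with "img" (480x640x3 uint8, blue, green, red), "camera_matrix" (3x3 intrinsics, pixels), "rvec" (rotation vector, rad) and "tvec" (3), from world to camera coordinates, as OpenCV has them; the wrist camera has in their place "mount" (4x4, takes a point from camera to tool coordinates, whose origin is the TCP and whose axes are the flange's). Camera axes: x right, y down, z forward; pixel columns grow to the right and rows downward; lengths in mm; the calibration is good to about 2 mm. A picture is of the moment at which its call begins: read the wrist's pose just before it. There is no depth.
- workorder.job_done(): hands the job in, once; it reports no verdict.
Trained networks look in the newest picture that a camera, given by its name, has taken for a name from the list of things; names that differ only in an ending like _2 or _b are one class to them, and where a whole thing is asked for, a point or a joint stands for the part that bears it (a point fixed in the world has none). Each returns a list of dicts, best first, with "confidence" (0 to 1); they miss things now and then, are a little off and sometimes report something else, mostly with a low value. They report only what shows in the picture. A call takes as long as a camera call.
- models.boxes_of(target, camera): "bbox" ([left, top, right, bottom] in pixels, round what is visible of it).
- models.pinpoint(target, camera): "location" ([column, row] in pixels: a listed point, or the origin of a listed thing).
The state is a dict: "time_s": time; "joint_pos": joint angles; "dq": joint speeds; "tau": joint torques, N m; "eef_pos": TCP position; "eef_rot": TCP orientation; "contact_force": force on the tool from outside, world axes, zero at the start; "torque": the same for the moment, N m; "opening": finger opening in mm.
Only numpy, scipy, OpenCV 4.12 (cv2) and the standard library are available. Lean on these libraries where they do the work, as an engineer would, in place of code of your own. Each camera call takes 0.05 s, during which the arm holds its last target. There are 200 camera calls.

## Task

With the fingertips, push the balance's sliding top cover and its sliding side door fully shut, then press the round tare key and let it come back up. Do not pinch the pulls of the cover or the door, do not press the square power key, and leave the vial on the pan and everything else on the bench where it is.

Things in the scene. Friction and masses are not known exactly. Their poses are not given: they have to be found in the camera images.
- balance: white lab balance, fixed, 300 (x) x 210 (y) mm. Origin: centre of its underside, on the bench; x from front to back, y to its left, z up. Console (top 50 mm high): front 110 mm. Behind it, x -40 to 150 mm, the glass chamber, 200 mm wide, rim 160 mm high. Top cover and left door slide along x and, open, stick out behind by as much as they are open; other sides fixed.
- cover (a joint): how far the glass top cover (190 x 196 x 5 mm, grey edges, lying on the chamber at 161 to 166 mm height) has slid open towards the balance's +x, in m: 0 shut (against a stop), at most 0.09. It drags with about 1.5 N and stays where it is left.
- cover_pull (a point): centre of the top edge of the cover's pull: an upright grey tab 12 mm thick (along the balance's x), 90 mm wide (y) and 24 mm tall (front half cover_c1, rear half cover_c2), its top 190 mm above the bench. It moves with the cover; shut, it stands at x = -10 mm, y = 0 of the balance. Pushing its rear (+x) face towards -x shuts the cover.
- side_door (a joint): how far the glass door on the left (+y) side of the chamber (186 x 5 x 104 mm, grey edges) has slid open towards the balance's +x, in m: 0 shut (against a stop), at most 0.09. It drags with about 1.5 N and stays where it is left.
- door_pull (a point): middle of the top edge of the side door's pull: an upright grey fin 12 mm thick (balance x; front half side_door_c1, rear _c2), standing 32 mm out from the glass to the left (+y; this point is 16 mm from the glass), 93 to 155 mm above the bench. Moves with the door; shut: x = -15, y = 122 mm of the balance. Push its rear (+x) face towards -x to shut. The space behind it along the glass is free.
- tare (a joint): how far the round tare key is pressed down, in m: 0 up, 0.006 fully down. A spring key: it starts to move at 1.5 N and takes 5 N fully down, and comes back up when released.
- tare_top (a point): centre of the top of the round grey tare key, 26 mm across, in a 42 mm round housing, on the right (-y) of the console, 72 mm above the bench, 10 mm above its housing; at x = -100, y = -70 mm of the balance. It is pressed straight down.
- power (a joint): how far the square power key is pressed down, in m: 0 up, 0.006 fully down. Leave it alone.
- power_top (a point): centre of the top of the square grey power key, 26 x 26 mm, on the left (+y) of the console, 140 mm from the tare key, same height
- vial: amber vial with a cap, 26 mm across, 45 mm tall, standing on the round steel pan (top 62 mm above the bench) in the chamber; origin: centre of its underside. Leave it alone.
- beaker: open glass beaker, 64 mm across, 85 mm tall, loose, right of the balance, by its console; origin on its underside. Leave it alone.
- jar: white plastic jar, 46 mm across, 60 mm tall, loose, right of the balance; origin on its underside. Leave it alone.
- reagent: amber bottle, 64 mm across, 150 mm tall, loose, right of the balance, towards its back; origin on its underside. Leave it alone.
- spatula: steel spatula lying flat, 170 mm long, loose, left of the console; origin on its underside. Leave it alone.
- mortar: white ceramic bowl, 96 mm across, 55 mm tall, loose, left of the balance, about 235 mm from its middle line; origin on its underside. Leave it alone.
- wash_bottle: white plastic bottle, 64 mm across, 170 mm tall, loose, left of the spatula; origin on its underside. Leave it alone.
- brush: hand brush lying flat, 150 mm long, loose, right of the jar; origin on its underside. Leave it alone.

How it is judged:
By the outcome, as a careful person would: the job done as asked, in the order asked, and still so for the second after the job is handed in, with the robot touching nothing.
It also fails if it takes over 51 s, if anything falls off the work surface, if the arm or the gripper's body presses on something with over 40 N, if the wrist force passes 120 N, or if a joint passes its speed limit or range.

## Working session

There is one attempt and no reset: what is moved stays moved. The work goes in short steps, Python scripts to look and compute and a tool call to move; the robot and the scene stay as the last step left them, time stands still between calls to the robot, and variables do not carry over. Pictures are saved under pics/ and viewed, on a budget of 10 in all, crops included, one or two more only if the job needs it, and the job is handed in when it is done.

Besides the shell and the picture viewer there is one more tool, called after "Emit:" as name(argument=value, ...), one argument or row to a line, values as JSON. send_rows: Moves the arm, as the interface text tells. Its arguments: {"type":"object","properties":{"rows":{"type":"array"}},"required":["rows"]}

```bash
ls; mkdir -p pics; cat > h.py <<'E'
import numpy as np, cv2
from rig import robot, cams, workorder, models
def look(n): 
    d=cams.get_image(n); return d
def tri(name, ims):
    A=[];b=[]
    for c,d in ims.items():
        r=models.pinpoint(name,c)
        print(name,c,[(np.round(x["location"],1).tolist(),round(x["confidence"],2)) for x in r[:2]])
        if not r: continue
        R,_=cv2.Rodrigues(np.array(d["rvec"],float)); t=np.array(d["tvec"],float).ravel()
        p=cv2.undistortPoints(np.array([[r[0]["location"]]],float),np.array(d["camera_matrix"],float),None).ravel()
        for k in (0,1):
            A.append(R[k]-p[k]*R[2]); b.append(p[k]*t[2]-t[k])
    if len(A)<4: return None
    x,res,_,_=np.linalg.lstsq(np.array(A),np.array(b),rcond=None)
    print("   ->",x.round(1),res); return x
E
python3 - <<'E'
from h import *
s=robot.get_state(); print({k:np.round(v,2).tolist() for k,v in s.items()}, robot.tips_ahead)
ims={c:look(c) for c in("side","top")}
for c in ims:
    cv2.imwrite(f"pics/{c}0.png",ims[c]["img"])
    R,_=cv2.Rodrigues(np.array(ims[c]["rvec"],float)); print(c,(-R.T@np.ravel(ims[c]["tvec"])).round())
for n in["balance","cover_pull","door_pull","tare_top","power_top","vial","beaker","jar","reagent","mortar","wash_bottle"]: tri(n,ims)
E
```

```text
pics
{'time_s': 0.0, 'joint_pos': [-69.27, 14.94, -7.99, 67.19, 0.0, 90.0], 'dq': [0.08, -0.04, 0.03, -0.03, -0.08, -0.03], 'tau': [-0.0, -40.57, 25.39, 0.02, -0.0, 0.0], 'eef_pos': [185.6, -490.39, 247.44], 'eef_rot': [-179.89, -0.0, 20.73], 'contact_force': [0.83, 0.27, -0.67], 'torque': [0.06, -0.02, 0.05], 'opening': 85.4} 17.0
side [261. 617. 893.]
top [ 493.   17. 1061.]
balance side [([326.7, 288.5], 0.6)]
balance top [([354.4, 244.8], 0.57), ([419.5, 244.8], 0.17)]
   -> [580.9 -38.2 -22.1] [26.07035602]
cover_pull side [([299.9, 208.4], 0.75)]
cover_pull top [([358.7, 214.4], 0.77)]
   -> [627.2 -32.9 189.9] [16.26484111]
door_pull side [([274.3, 272.7], 0.7)]
door_pull top [([294.1, 220.6], 0.62)]
   -> [616.1  91.8 147.4] [0.68859675]
tare_top side [([390.0, 260.2], 0.72)]
tare_top top [([377.2, 295.7], 0.45)]
   -> [466.7 -81.5  80.6] [15.51707187]
power_top side [([353.4, 311.9], 0.56)]
power_top top [([316.4, 290.1], 0.47), ([381.2, 296.7], 0.25)]
   -> [479.7  48.2  63.5] [3.01595919]
vial side [([304.5, 255.9], 0.46)]
vial top []
beaker side [([401.5, 246.4], 0.62)]
beaker top [([429.8, 292.5], 0.66), ([475.7, 253.3], 0.28)]
   -> [ 477.8 -209.1   -9.3] [4.99709528]
jar side []
jar top [([422.2, 246.2], 0.83)]
reagent side []
reagent top [([439.4, 215.5], 0.68)]
mortar side [([228.1, 362.0], 0.74)]
mortar top []
wash_bottle side [([253.6, 426.2], 0.92)]
wash_bottle top [([211.8, 255.5], 0.95)]
   -> [552.  292.8  -4.9] [2.74670356]
```

View pics/top0.png

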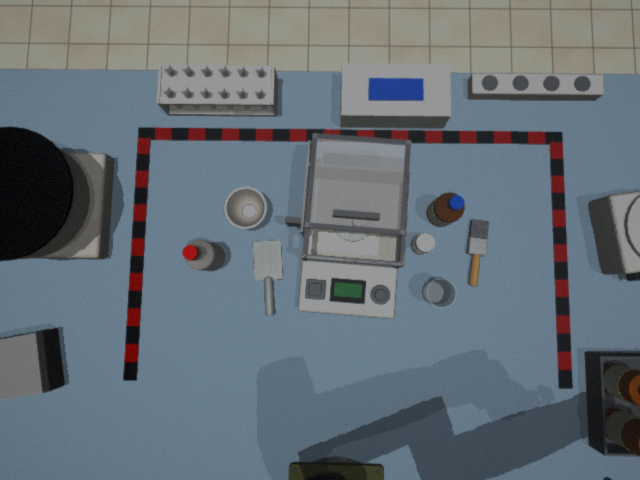

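View pics/side0.png

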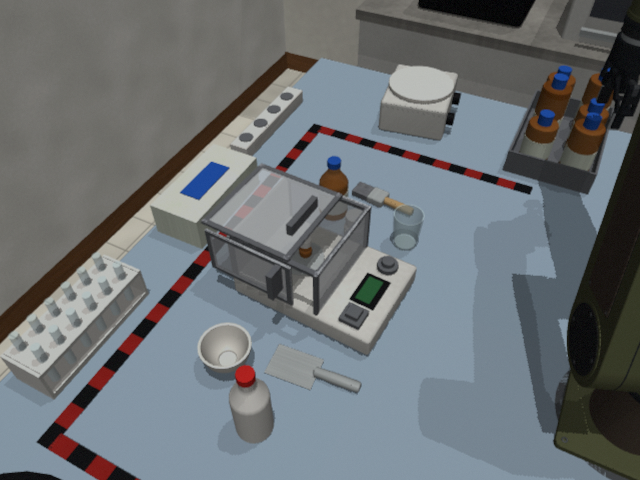

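The top view shows the balance turned roughly −4°. The cover pull is near (357,215) and the door pull near (294,221). The tare key is at (381,295) and the power key at (316,289). The side view agrees and shows both pulls clear at the back. I'll fit the balance pose to the known geometry, with console corners taken from the pictures.

```bash
cat > fit.py <<'E'
from h import *
from scipy.optimize import least_squares
ims={c:look(c) for c in("side","top")}
names=dict(cover_pull=lambda c,d:(-10+c,0,190),door_pull=lambda c,d:(-15+d,122,155),
 tare_top=lambda c,d:(-100,-70,72),power_top=lambda c,d:(-100,70,72))
obs=[]
for n in names:
    for c in ims:
        r=models.pinpoint(n,c)
        if r: obs.append((n,c,names[n],np.array(r[0]["location"])))
k=lambda *p:(lambda c,d:p)
obs+=[("FL","top",k(-150,105,50),np.array([300,311.])),("FR","top",k(-150,-105,50),np.array([394,318.])),("FL","side",k(-150,105,50),np.array([367,347.]))]
def res(p):
    x,y,a,c,d=p; a=np.radians(a); out=[]
    for n,cam,f,uv in obs:
        q=np.array(f(c,d),float); w=np.array([x+np.cos(a)*q[0]-np.sin(a)*q[1],y+np.sin(a)*q[0]+np.cos(a)*q[1],q[2]])
        m=ims[cam]; o,_=cv2.projectPoints(w.reshape(1,3),np.array(m["rvec"],float),np.array(m["tvec"],float),np.array(m["camera_matrix"],float),None)
        out.append(o.ravel()-uv)
    return np.array(out).ravel()
s=least_squares(res,[570,-25,-4,50,50],loss="soft_l1",f_scale=1.5)
print("x y yaw cover door",s.x.round(1))
for o,r in zip(obs,res(s.x).reshape(-1,2)): print(o[0],o[1],r.round(1))
x,y,a,c,d=s.x; a=np.radians(a)
for n,f in names.items():
    q=f(c,d); print(n,np.round([x+np.cos(a)*q[0]-np.sin(a)*q[1],y+np.sin(a)*q[0]+np.cos(a)*q[1]],1))
E
python3 fit.py
```

```text
x y yaw cover door [574.1 -26.1  -4.4  59.2  45.7]
cover_pull side [-0.2  3.5]
cover_pull top [-0.1 -0.4]
door_pull side [-0.8 -0.3]
door_pull top [1.1 1.1]
tare_top side [-2.7 -2. ]
tare_top top [4.4 2. ]
power_top side [-0.6  0.2]
power_top top [-1.7 -1.2]
FL top [-3.3  0.2]
FR top [-0.2  2.4]
FL side [ 1.5 -3.3]
cover_pull [623.1 -29.8]
door_pull [613.9  93.2]
tare_top [469.  -88.3]
power_top [479.7  51.3]
```

Emit:
send_rows(
  rows=[
    [[0,0,8.4],[0,0,0],-1],
    [[0,0,8.4],[0,0,0],-1],
    [[0,0,8.3],[0,0,0],-1],
    [[0,0,0],[30,-35,0],-1],
    [[0,0,0],[30,-35,0],-1],
  ],
)

```text
time_s: 2.33
eef_pos: [251.4, -425.4, 248.3]
eef_rot: [180.0, -0.0, -4.5]
contact_force: [-0.2, -0.1, -0.6]
opening: -0.5
```

Emit:
send_rows(
  rows=[
    [[0,0,0],[30,-34,0],-1],
    [[0,0,0],[30,-34,0],-1],
    [[0,0,0],[30,-34,0],-1],
    [[0,0,0],[30,-34,0],-1],
    [[0,0,0],[30,-34,0],-1],
  ],
)

```text
time_s: 2.95
eef_pos: [414.5, -266.6, 248.5]
eef_rot: [180.0, -0.0, -4.4]
contact_force: [1.0, -0.7, 0.1]
opening: 0.3
```

Emit:
send_rows(
  rows=[
    [[0,0,0],[30,-34,0],-1],
    [[0,0,0],[30,-34,0],-1],
    [[0,0,0],[30,-34,0],-1],
    [[0,0,0],[30,-34,0],-1],
    [[0,0,0],[30,-34,0],-1],
  ],
)

```text
time_s: 3.58
eef_pos: [577.1, -108.5, 248.3]
eef_rot: [180.0, -0.0, -4.4]
contact_force: [0.7, 0.1, -0.9]
opening: 0.3
```

Emit:
send_rows(
  rows=[
    [[0,0,0],[26,-26,0],-1],
    [[0,0,0],[26,-26,0],-1],
    [[0,0,0],[26,-26,0],-1],
    [[0,0,0],[0,0,0],-1],
  ],
)

```text
time_s: 4.08
eef_pos: [661.0, -41.7, 247.4]
eef_rot: [-179.7, -0.0, -3.7]
contact_force: [-0.6, -0.7, 0.1]
opening: 0.1
```

```bash
cat > wl.py <<'E'
import sys
from h import *
from scipy.spatial.transform import Rotation as Ro
s=robot.get_state(); d=cams.get_image("wrist"); print(np.round(s["eef_pos"],1),np.round(s["eef_rot"],1))
cv2.imwrite(f"pics/{sys.argv[1]}.png",d["img"])
T=np.eye(4);T[:3,:3]=Ro.from_euler("xyz",s["eef_rot"],degrees=True).as_matrix();T[:3,3]=s["eef_pos"]
C=T@np.array(d["mount"],float); K=np.array(d["camera_matrix"],float)
for n,z in dict(cover_pull=190,door_pull=155,tare_top=72,power_top=72).items():
    for r in models.pinpoint(n,"wrist")[:1]:
        v=C[:3,:3]@np.linalg.inv(K)@np.r_[r["location"],1]; P=C[:3,3]+v*(z-C[2,3])/v[2]
        print(n,np.round(r["location"]),round(r["confidence"],2),P.round(1))
# where the shut tip would project
q=np.linalg.inv(np.array(d["mount"],float))@np.array([0,0,17,1.]); q=K@q[:3]; print("tip px",(q[:2]/q[2]).round())
E
python3 wl.py w1; python3 fit.py; python3 -c "
from h import *
cv2.imwrite('pics/side1.png',look('side')['img'][130:400,150:470])"
```

```text
[661.  -41.7 247.4] [-179.7   -0.    -3.7]
door_pull [141. 320.] 0.97 [615.4  92.5 155. ]
tare_top [ 60. 309.] 0.17 [584.9 224.8  72. ]
tip px [319. 306.]
x y yaw cover door [574.5 -26.1  -4.   55.5  45.1]
cover_pull side [-0.6  5. ]
door_pull side [ 0.5 -0.8]
door_pull top [ 1.2 -0.1]
tare_top side [-1.  -1.7]
power_top side [-0.2  0.4]
power_top top [-3.3 -1.3]
FL top [-3.   0.3]
FR top [0.2 1.9]
FL side [ 1.8 -3.6]
cover_pull [619.9 -29.3]
door_pull [613.1  93.5]
tare_top [469.8 -88.9]
power_top [479.6  50.8]
```

View pics/w1.png

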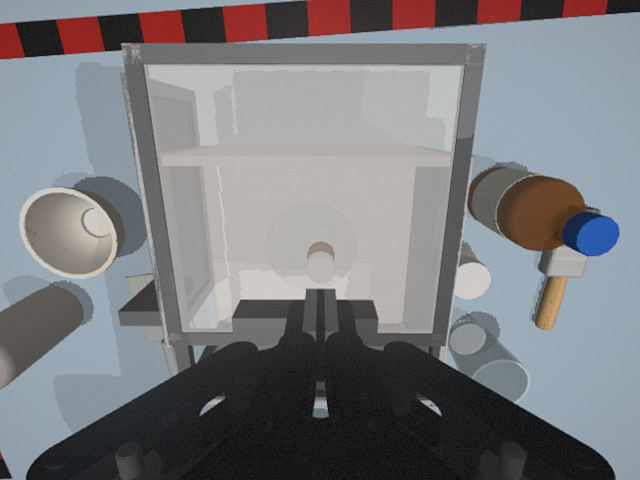

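View pics/side1.png

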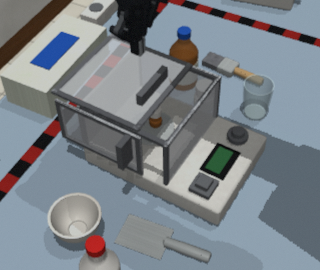

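```bash
cat >> wl.py <<'E'
for a in sys.argv[2:]:
    u,v0,z=map(float,a.split(",")); v=C[:3,:3]@np.linalg.inv(K)@np.array([u,v0,1]); P=C[:3,3]+v*(z-C[2,3])/v[2]; print(a,P.round(1))
E
python3 wl.py w2 234,300,190 377,300,190 319,290,230 123,43,166 486,43,166 | grep -v _
```

```text
[659.3 -43.1 248.3] [-179.7    0.    -3.8]
tip px [319. 306.]
234,300,190 [643.4  10.  190. ]
377,300,190 [637.7 -76.4 190. ]
319,290,230 [666.8 -43.5 230. ]
123,43,166 [789.5  55.2 166. ]
486,43,166 [ 776.4 -141.   166. ]
```

The wrist view shows the shut tips at about (319,290), roughly 20 mm behind the pull's rear face (columns 234–377, row 300). I'll go down behind the pull and push.

Emit:
send_rows(
  rows=[
    [[0,0,0],[0,-10,15],-1],
    [[0,0,0],[0,0,15],-1],
    [[0,0,0],[0,0,13],-1],
    [[0,0,0],[0,0,10],-1],
    [[0,0,0],[0,0,0],-1],
  ],
)

```text
time_s: 5.75
eef_pos: [659.0, -36.9, 194.0]
eef_rot: [-179.5, 0.1, -3.4]
contact_force: [0.5, 0.9, 0.3]
opening: -0.4
```

Emit:
send_rows(
  rows=[
    [[0,0,0],[-6,0,0],-1],
    [[0,0,0],[-6,0,0],-1],
    [[0,0,0],[-6,0,0],-1],
    [[0,0,0],[-5,0,0],-1],
    [[0,0,0],[-5,0,0],-1],
  ],
)

```text
time_s: 6.38
eef_pos: [632.2, -35.2, 195.9]
eef_rot: [-179.5, -0.1, -3.4]
contact_force: [1.5, -0.0, 0.7]
opening: -0.3
```

Emit:
send_rows(
  rows=[
    [[0,0,0],[-5,0,0],-1],
    [[0,0,0],[-5,0,0],-1],
    [[0,0,0],[-5,0,0],-1],
    [[0,0,0],[-5,0,0],-1],
    [[0,0,0],[-5,0,0],-1],
  ],
)

```text
time_s: 7.0
eef_pos: [606.6, -33.7, 195.3]
eef_rot: [-179.5, 0.0, -3.4]
contact_force: [2.0, 0.9, 1.8]
opening: -0.4
```

Emit:
send_rows(
  rows=[
    [[0,0,0],[-4,0,0],-1],
    [[0,0,0],[-4,0,0],-1],
    [[0,0,0],[-4,0,0],-1],
    [[0,0,0],[-3,0,0],-1],
  ],
)

```text
time_s: 7.5
eef_pos: [591.6, -32.8, 195.3]
eef_rot: [-179.5, 0.0, -3.4]
contact_force: [0.6, 0.8, 1.1]
opening: -0.1
```

Emit:
send_rows(
  rows=[
    [[0,0,0],[-2,0,0],-1],
    [[0,0,0],[-2,0,0],-1],
    [[0,0,0],[-1,0,0],-1],
  ],
)

```text
time_s: 7.88
eef_pos: [586.8, -32.5, 195.3]
eef_rot: [-179.5, 0.0, -3.4]
contact_force: [0.1, 1.2, 0.4]
opening: -0.2
```

Emit:
send_rows(
  rows=[
    [[0,0,0],[-1,0,0],-1],
    [[0,0,0],[-1,0,0],-1],
    [[0,0,0],[-1,0,0],-1],
  ],
)

```text
time_s: 8.25
eef_pos: [583.9, -32.4, 195.3]
eef_rot: [-179.5, 0.0, -3.4]
contact_force: [1.9, 1.1, -0.2]
opening: -0.3
```

Emit:
send_rows(
  rows=[
    [[0,0,0],[-1,0,0],-1],
    [[0,0,0],[-1,0,0],-1],
  ],
)

```text
time_s: 8.5
eef_pos: [581.8, -32.2, 195.3]
eef_rot: [-179.5, 0.0, -3.4]
contact_force: [0.9, 1.6, -0.0]
opening: 0.1
```

Emit:
send_rows(
  rows=[
    [[0,0,0],[-1,0,0],-1],
    [[0,0,0],[-1,0,0],-1],
  ],
)

```text
time_s: 8.75
eef_pos: [581.7, -32.3, 195.4]
eef_rot: [-179.5, -0.2, -3.4]
contact_force: [8.3, 1.1, -4.7]
opening: 0.1
```

```bash
python3 -c "
from h import *
cv2.imwrite('pics/side2.png',cv2.resize(look('side')['img'][150:350,190:430],None,fx=2.5,fy=2.5))"; python3 fit.py
```

```text
x y yaw cover door [576.7 -25.7  -4.   -1.1  41.8]
cover_pull side [ 0. -0.]
door_pull side [-0.9 -0.7]
door_pull top [0.1 1.5]
tare_top side [-2.3  0.1]
power_top side [ 0.8 -0.5]
power_top top [-0.6  0.6]
FL top [-3.1 -0.7]
FR top [0.  0.9]
FL side [ 0.6 -3.9]
cover_pull [565.6 -24.9]
door_pull [612.   94.1]
tare_top [472.  -88.5]
power_top [481.9  51.2]
```

Emit:
send_rows(
  rows=[
    [[0,0,0],[-1,0,0],-1],
    [[0,0,0],[0,0,0],-1],
  ],
)

```text
time_s: 9.55
eef_pos: [581.6, -32.3, 195.5]
eef_rot: [-179.5, -0.3, -3.4]
contact_force: [8.6, 1.2, -4.9]
opening: 0.1
```

Emit:
send_rows(
  rows=[
    [[0,0,0],[10,0,0],-1],
    [[0,0,0],[10,0,0],-1],
    [[0,0,0],[0,0,-25],-1],
    [[0,0,0],[0,0,-27],-1],
    [[0,0,0],[15,-30,0],-1],
  ],
)

```text
time_s: 10.18
eef_pos: [615.8, -18.4, 250.3]
eef_rot: [-179.0, -0.2, -2.2]
contact_force: [0.5, -0.1, -0.6]
opening: 0.2
```

Emit:
send_rows(
  rows=[
    [[0,0,0],[15,-35,0],-1],
    [[0,0,0],[15,-35,0],-1],
    [[0,0,0],[3,-34,0],-1],
    [[0,0,0],[0,0,0],-1],
  ],
)

```text
time_s: 10.68
eef_pos: [649.6, 43.5, 250.5]
eef_rot: [-176.9, 0.1, 2.4]
contact_force: [-1.3, -0.7, -0.0]
opening: -0.2
```

```bash
python3 wl.py w3; python3 -c "
from h import *
cv2.imwrite('pics/side3.png',cv2.resize(look('side')['img'][130:350,190:430],None,fx=2.5,fy=2.5))"
```

```text
[649.6  43.5 250.5] [-1.769e+02  1.000e-01  2.400e+00]
cover_pull [426. 394.] 0.78 [563.7 -28.  190. ]
door_pull [258. 289.] 0.78 [615.1  92.3 155. ]
tip px [319. 305.]
```

View pics/w3.png

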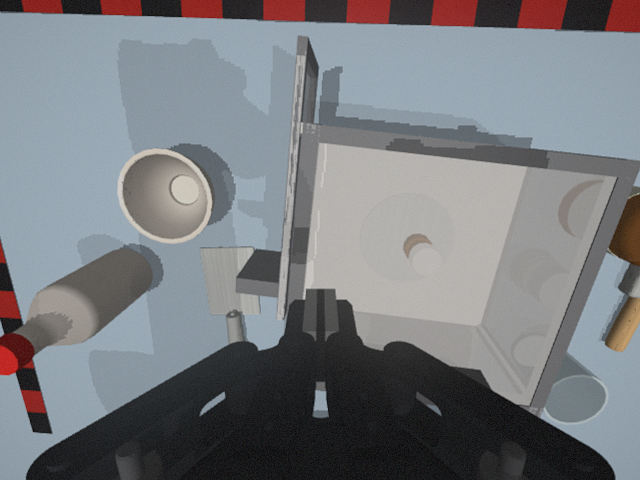

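View pics/side3.png

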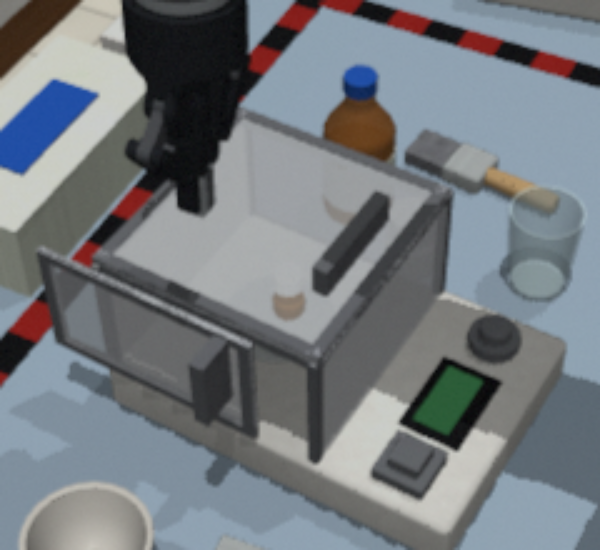

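The side picture shows the cover pull at the front rim, so the cover is shut. The wrist view shows the tips still inside the door line. The tool moved less than I commanded and turned by a few degrees, so I'll check the joints.

```bash
python3 -c "
from h import *
s=robot.get_state(); print(s['time_s'],s['joint_pos'],s['dq'],s['eef_pos'],s['eef_rot'])"
```

```text
10.975 [  2.21731367  27.62753377  11.95589526  74.37394945   3.13996218
 179.94265319] [ 0.02027235  0.07179113  0.21253997 -0.1193547   0.28192839 -0.05721632] [649.45259417  41.77725925 250.99409933] [-1.76859994e+02  4.24467577e-02  2.27457440e+00]
```

Emit:
send_rows(
  rows=[
    [[0,0,0],[0,0,0],-1],
    [[0,0,0],[0,0,0],-1],
  ],
)

```text
time_s: 11.22
eef_pos: [649.8, 42.2, 250.9]
eef_rot: [-176.8, 0.0, 2.3]
contact_force: [0.2, 0.3, 0.6]
opening: 0.0
```

```bash
python3 -c "
from h import *
s=robot.get_state(); print(s['time_s'],s['joint_pos'],s['dq'],s['eef_pos'],s['eef_rot'])"
```

```text
11.225 [  2.24438062  27.65684593  11.99028567  74.36406279   3.15140519
 179.94159333] [ 0.06023515  0.04811312  0.03688847 -0.0368202   0.00157514  0.09130124] [649.80196614  42.15907933 250.8971046 ] [-1.76848565e+02  2.74121439e-02  2.30269897e+00]
```

J6 is at its 180° limit, so this yaw can't be reached on the left side. I'll level the tool and turn it 90° (tool y along the balance's x), which also gives more clearance from the glass.

Emit:
send_rows(
  rows=[
    [[-3.2,0,0],[0,0,0],-1],
    [[0,0,-10.4],[0,0,0],-1],
    [[0,0,-10.4],[0,0,0],-1],
    [[0,0,-10.4],[0,0,0],-1],
    [[0,0,-10.4],[0,0,0],-1],
  ],
)

```text
time_s: 11.85
eef_pos: [650.2, 35.4, 250.8]
eef_rot: [-179.8, -0.2, 45.0]
contact_force: [0.5, 0.4, -0.4]
opening: -0.4
```

Emit:
send_rows(
  rows=[
    [[0,0,-10.4],[0,0,0],-1],
    [[0,0,-10.4],[0,0,0],-1],
    [[0,0,-10.4],[0,0,0],-1],
    [[0,0,-10.4],[0,0,0],-1],
    [[0,0,0],[0,0,0],-1],
  ],
)

```text
time_s: 12.48
eef_pos: [650.2, 35.4, 250.8]
eef_rot: [-179.9, -0.3, 86.1]
contact_force: [0.0, -0.6, -0.4]
opening: -0.0
```

Emit:
send_rows(
  rows=[
    [[0,0,0],[20,-1,0],-1],
    [[0,0,0],[20,-1,0],-1],
    [[0,0,0],[18,-1,0],-1],
    [[0,0,0],[0,0,0],-1],
  ],
)

```text
time_s: 12.98
eef_pos: [650.9, 95.8, 251.0]
eef_rot: [-179.9, -0.3, 86.4]
contact_force: [0.5, -0.4, 0.1]
opening: 0.0
```

```bash
python3 wl.py w4; python3 -c "
from h import *
cv2.imwrite('pics/top4.png',cv2.resize(look('top')['img'][100:330,230:430],None,fx=2.5,fy=2.5))"
```

```text
[650.9  95.8 251. ] [-179.9   -0.3   86.4]
door_pull [269. 257.] 0.65 [614.7  92.1 155. ]
tare_top [168. 391.] 0.57 [470.3 -90.1  72. ]
power_top [149. 272.] 0.93 [480.3  52.1  72. ]
tip px [320. 305.]
```

View pics/w4.png

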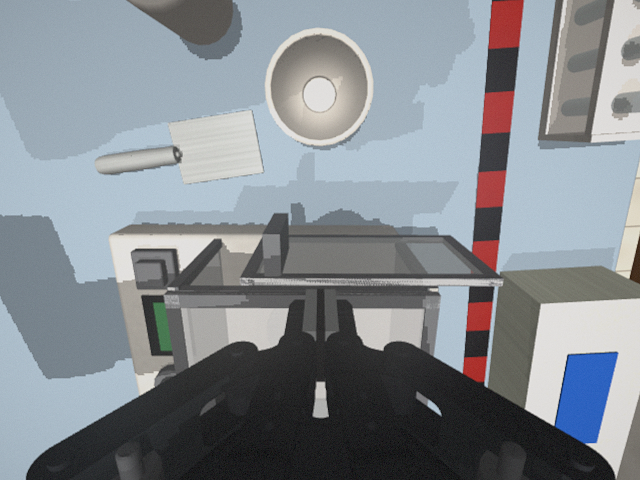

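```bash
python3 wl.py w5 320,280,150 320,286,150 288,240,155 276,270,155| grep -v _
```

```text
[651.   93.  251.1] [-179.9   -0.3   86.2]
tip px [320. 305.]
320,280,150 [649.   66.8 150. ]
320,286,150 [648.7  62.  150. ]
288,240,155 [629.2 100.6 155. ]
276,270,155 [618.6  78.9 155. ]
```

The view shows the tips (320,295) outboard of the door glass (row 281) and behind the fin at (270,257). There is about 15 mm of gap to the fin and 8 mm to the glass, so I'll go down.

Emit:
send_rows(
  rows=[
    [[0,0,0],[1,0,22],-1],
    [[0,0,0],[0,0,22],-1],
    [[0,0,0],[0,0,20],-1],
    [[0,0,0],[0,0,18],-1],
    [[0,0,0],[0,0,15],-1],
  ],
)

```text
time_s: 14.15
eef_pos: [650.9, 94.9, 153.3]
eef_rot: [-179.9, -0.3, 86.2]
contact_force: [-1.0, -0.1, 0.9]
opening: -0.1
```

Emit:
send_rows(
  rows=[
    [[0,0,0],[0,0,0],-1],
    [[0,0,0],[0,-5,0],-1],
    [[0,0,0],[0,-5,0],-1],
    [[0,0,0],[0,-5,0],-1],
    [[0,0,0],[0,-5,0],-1],
  ],
)

```text
time_s: 14.78
eef_pos: [631.6, 96.4, 154.9]
eef_rot: [179.9, -0.3, 86.2]
contact_force: [1.3, 0.2, 0.4]
opening: 0.3
```

Emit:
send_rows(
  rows=[
    [[0,0,0],[0,-5,0],-1],
    [[0,0,0],[0,-5,0],-1],
    [[0,0,0],[0,-5,0],-1],
    [[0,0,0],[0,-4,0],-1],
  ],
)

```text
time_s: 15.28
eef_pos: [611.8, 97.7, 154.2]
eef_rot: [-179.9, -0.3, 86.3]
contact_force: [1.6, 0.2, 1.0]
opening: 0.0
```

Emit:
send_rows(
  rows=[
    [[0,0,0],[0,-4,0],-1],
    [[0,0,0],[0,-4,0],-1],
    [[0,0,0],[0,-4,0],-1],
    [[0,0,0],[0,-2,0],-1],
  ],
)

```text
time_s: 15.78
eef_pos: [597.7, 98.6, 154.1]
eef_rot: [-179.9, -0.3, 86.2]
contact_force: [2.2, 0.6, 1.2]
opening: 0.3
```

Emit:
send_rows(
  rows=[
    [[0,0,0],[0,-2,0],-1],
    [[0,0,0],[0,-2,0],-1],
    [[0,0,0],[0,-1,0],-1],
  ],
)

```text
time_s: 16.15
eef_pos: [593.0, 98.9, 154.1]
eef_rot: [-179.9, -0.3, 86.2]
contact_force: [2.0, 1.1, -0.2]
opening: 0.3
```

Emit:
send_rows(
  rows=[
    [[0,0,0],[0,-1,0],-1],
    [[0,0,0],[0,-1,0],-1],
    [[0,0,0],[0,-1,0],-1],
  ],
)

```text
time_s: 16.52
eef_pos: [590.1, 99.1, 154.1]
eef_rot: [-179.9, -0.3, 86.2]
contact_force: [1.2, 0.8, 1.1]
opening: 0.2
```

Emit:
send_rows(
  rows=[
    [[0,0,0],[0,-1,0],-1],
    [[0,0,0],[0,-1,0],-1],
  ],
)

```text
time_s: 16.77
eef_pos: [588.1, 99.2, 154.1]
eef_rot: [-179.9, -0.3, 86.2]
contact_force: [3.8, 1.0, 0.4]
opening: -0.2
```

Emit:
send_rows(
  rows=[
    [[0,0,0],[0,-1,0],-1],
    [[0,0,0],[0,-1,0],-1],
  ],
)

```text
time_s: 17.02
eef_pos: [588.0, 99.2, 154.3]
eef_rot: [179.9, -0.3, 86.2]
contact_force: [7.5, 0.1, -4.0]
opening: -0.0
```

Emit:
send_rows(
  rows=[
    [[0,0,0],[0,-1,0],-1],
    [[0,0,0],[0,0,0],-1],
  ],
)

```text
time_s: 17.27
eef_pos: [588.0, 99.2, 154.3]
eef_rot: [179.8, -0.3, 86.2]
contact_force: [8.6, 0.0, -4.1]
opening: -0.3
```

Emit:
send_rows(
  rows=[
    [[0,0,0],[0,10,0],-1],
    [[0,0,0],[0,10,0],-1],
    [[0,0,0],[0,0,-30],-1],
    [[0,0,0],[0,0,-35],-1],
    [[0,0,0],[0,0,-35],-1],
  ],
)

```text
time_s: 17.9
eef_pos: [604.7, 97.4, 254.7]
eef_rot: [-179.8, -0.3, 86.2]
contact_force: [-0.1, 0.4, -0.4]
opening: -0.1
```

Emit:
send_rows(
  rows=[
    [[0,0,0],[-25,-16,0],-1],
    [[0,0,0],[-25,-16,0],-1],
    [[0,0,0],[-25,-16,0],-1],
    [[0,0,0],[-25,-16,0],-1],
    [[0,0,0],[-24,-16,0],-1],
  ],
)

```text
time_s: 18.52
eef_pos: [516.3, -21.7, 253.5]
eef_rot: [-179.8, -0.3, 86.2]
contact_force: [0.6, -0.3, 0.4]
opening: 0.3
```

Emit:
send_rows(
  rows=[
    [[0,0,0],[-24,-16,0],-1],
    [[0,0,0],[-24,-15,0],-1],
    [[0,0,0],[-23,-15,0],-1],
    [[0,0,0],[0,0,0],-1],
    [[0,0,0],[0,0,0],-1],
  ],
)

```text
time_s: 19.15
eef_pos: [467.0, -88.5, 253.4]
eef_rot: [-179.9, -0.3, 86.2]
contact_force: [0.6, -0.4, -0.8]
opening: 0.0
```

```bash
python3 wl.py w6; python3 -c "
from h import *
cv2.imwrite('pics/side6.png',cv2.resize(look('side')['img'][130:350,190:430],None,fx=2.5,fy=2.5))"; python3 fit.py
```

```text
[467.  -88.5 253.4] [-179.9   -0.3   86.2]
cover_pull [497. 149.] 0.76 [566.7 -26.1 190. ]
tare_top [323. 220.] 0.96 [469.4 -91.2  72. ]
power_top [324.  50.] 0.96 [479.   50.7  72. ]
tip px [320. 305.]
x y yaw cover door [573.  -26.5  -5.   -0.6  -5.8]
cover_pull side [ 0.3 -1.4]
cover_pull top [-1.4  0. ]
door_pull side [-0.6 -3.4]
door_pull top [-3.   1.6]
tare_top top [ 1.6 -1.8]
power_top side [-0.2 -1.2]
power_top top [-0.7 -0.1]
FL top [-3.8  0.1]
FR top [-0.8  3.3]
FL side [ 1.2 -2.9]
cover_pull [562.4 -25.6]
door_pull [562.8  96.9]
tare_top [467.3 -87.6]
power_top [479.4  51.9]
```

View pics/w6.png

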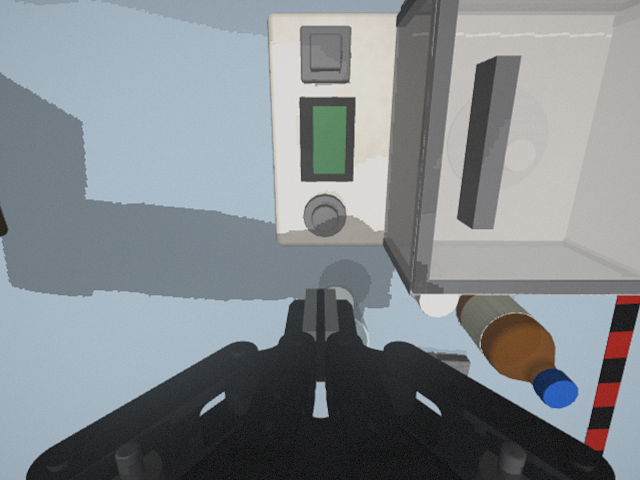

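View pics/side6.png

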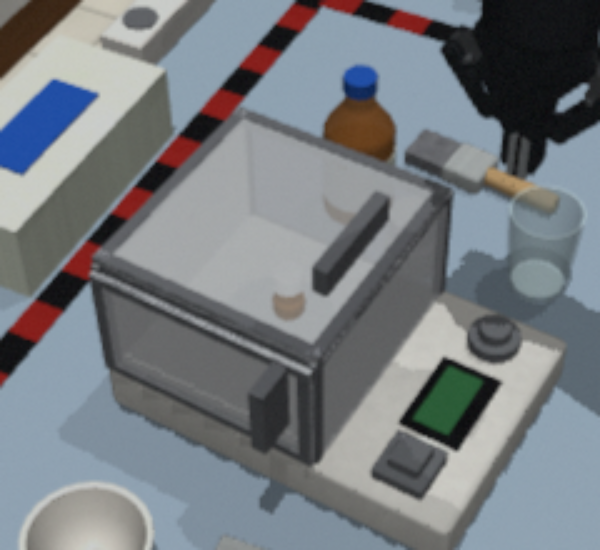

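Both pictures show the cover and door flush shut, with the tare key at (323,220) in the wrist view, about (469.5,−90). I'll turn the tool another 90° so its wide side and the camera stay clear of the chamber front, then press.

Emit:
send_rows(
  rows=[
    [[0,0,-10],[0,0,0],-1],
    [[0,0,-10],[0,0,0],-1],
    [[0,0,-10],[0,0,0],-1],
    [[0,0,-10],[0,0,0],-1],
    [[0,0,-10],[0,0,0],-1],
  ],
)

```text
time_s: 20.58
eef_pos: [466.7, -88.8, 253.3]
eef_rot: [179.8, -0.2, 136.6]
contact_force: [-0.6, 0.3, 0.3]
opening: -0.2
```

Emit:
send_rows(
  rows=[
    [[0,0,-10],[0,0,0],-1],
    [[0,0,-10],[0,0,0],-1],
    [[0,0,-10],[0,0,0],-1],
    [[0,0,-9],[0,0,0],-1],
    [[0,0,0],[0,0,0],-1],
  ],
)

```text
time_s: 21.2
eef_pos: [466.7, -88.8, 253.4]
eef_rot: [179.7, -0.1, 175.1]
contact_force: [-0.8, 0.2, -0.5]
opening: 0.4
```

```bash
python3 wl.py w7; python3 -c "
from h import *
print(cams.get_image('wrist')['mount']); s=robot.get_state(); print(s['time_s'],s['eef_pos'],s['joint_pos'])"
```

```text
[466.7 -88.8 253.4] [ 1.797e+02 -1.000e-01  1.751e+02]
cover_pull [424. 389.] 0.66 [562.8 -25.5 190. ]
tare_top [319. 220.] 0.83 [468.7 -90.1  72. ]
power_top [468. 221.] 0.92 [481.8  49.1  72. ]
tip px [321. 305.]
[[-9.32505967e-06 -9.50320773e-01 -3.11272275e-01  7.99106415e+01]
 [ 9.99998563e-01  5.18769330e-04 -1.61377147e-03 -2.05766880e-01]
 [ 1.69507906e-03 -3.11271843e-01  9.50319402e-01 -1.25987048e+02]
 [ 0.00000000e+00  0.00000000e+00  0.00000000e+00  1.00000000e+00]]
21.5 [466.70664437 -88.77538902 253.34304426] [-10.94254628   9.95506566 -13.6853179   66.46197249   0.27025982
  -6.13819887]
```

Emit:
send_rows(
  rows=[
    [[0,0,0],[-3,-1,35],-1],
    [[0,0,0],[0,0,40],-1],
    [[0,0,0],[0,0,40],-1],
    [[0,0,0],[0,0,25],-1],
    [[0,0,0],[0,0,15],-1],
  ],
)

```text
time_s: 22.12
eef_pos: [468.6, -89.0, 96.9]
eef_rot: [179.7, -0.2, 175.2]
contact_force: [-0.4, 0.4, 0.3]
opening: 0.3
```

Emit:
send_rows(
  rows=[
    [[0,0,0],[0,0,2],-1],
    [[0,0,0],[0,0,2],-1],
    [[0,0,0],[0,0,2],-1],
  ],
)

```text
time_s: 22.5
eef_pos: [470.3, -89.3, 93.0]
eef_rot: [179.7, 0.0, 175.2]
contact_force: [-0.3, 0.0, -1.0]
opening: -0.1
```

Emit:
send_rows(
  rows=[
    [[0,0,0],[0,0,1],-1],
    [[0,0,0],[0,0,1],-1],
    [[0,0,0],[0,0,1],-1],
  ],
)

```text
time_s: 22.88
eef_pos: [469.5, -89.2, 89.4]
eef_rot: [179.7, -0.1, 175.2]
contact_force: [0.7, 0.4, 0.1]
opening: 0.0
```

Emit:
send_rows(
  rows=[
    [[0,0,0],[0,0,1],-1],
    [[0,0,0],[0,0,1],-1],
    [[0,0,0],[0,0,1],-1],
  ],
)

```text
time_s: 23.25
eef_pos: [469.6, -89.2, 86.5]
eef_rot: [179.7, -0.1, 175.2]
contact_force: [-1.5, -0.1, 3.0]
opening: 0.2
```

Emit:
send_rows(
  rows=[
    [[0,0,0],[0,0,1],-1],
    [[0,0,0],[0,0,1],-1],
  ],
)

```text
time_s: 23.5
eef_pos: [469.5, -89.2, 84.4]
eef_rot: [179.7, -0.1, 175.2]
contact_force: [-0.0, 0.3, 4.7]
opening: 0.2
```

Emit:
send_rows(
  rows=[
    [[0,0,0],[0,0,1],-1],
    [[0,0,0],[0,0,0],-1],
  ],
)

```text
time_s: 23.75
eef_pos: [469.6, -89.2, 83.4]
eef_rot: [179.7, -0.1, 175.2]
contact_force: [0.4, -0.5, 4.9]
opening: -0.2
```

Emit:
send_rows(
  rows=[
    [[0,0,0],[0,0,1],-1],
    [[0,0,0],[0,0,0],-1],
  ],
)

```text
time_s: 24.0
eef_pos: [469.6, -89.2, 83.0]
eef_rot: [179.7, -0.0, 175.2]
contact_force: [-2.8, -0.4, 9.1]
opening: 0.1
```

Emit:
send_rows(
  rows=[
    [[0,0,0],[0,0,1],-1],
    [[0,0,0],[0,0,0],-1],
    [[0,0,0],[0,0,0],-1],
  ],
)

```text
time_s: 24.38
eef_pos: [469.6, -89.2, 82.8]
eef_rot: [179.7, -0.0, 175.2]
contact_force: [-4.8, 0.6, 16.3]
opening: -0.2
```

The key bottomed out: it travelled about 6 mm and the force rose to 16 N. I'll release it and retreat.

Emit:
send_rows(
  rows=[
    [[0,0,0],[0,0,-4],-1],
    [[0,0,0],[0,0,-6],-1],
    [[0,0,0],[0,0,-20],-1],
    [[0,0,0],[0,0,-40],-1],
    [[0,0,0],[0,0,-40],-1],
  ],
)

```text
time_s: 25.0
eef_pos: [468.9, -89.5, 191.7]
eef_rot: [179.7, -0.2, 175.3]
contact_force: [0.5, 0.7, 0.1]
opening: 0.1
```

Emit:
send_rows(
  rows=[
    [[0,0,0],[0,0,-40],-1],
    [[0,0,0],[30,-20,-20],-1],
    [[0,0,0],[40,-30,0],-1],
    [[0,0,0],[40,-30,0],-1],
    [[0,0,0],[0,0,0],-1],
  ],
)

```text
time_s: 25.62
eef_pos: [350.5, -161.1, 250.7]
eef_rot: [179.7, -0.2, 175.0]
contact_force: [0.1, 0.8, 0.1]
opening: 0.1
```

```bash
python3 -c "
from h import *
a=look('side')['img'][130:440,170:440]; b=look('top')['img'][120:330,180:500]
cv2.imwrite('pics/fin.png',np.hstack([cv2.resize(a,(420,482)),cv2.resize(b,(380,249)) if 0 else cv2.copyMakeBorder(cv2.resize(b,(380,249)),0,233,0,0,cv2.BORDER_CONSTANT)]))
ims={c:look(c) for c in('side','top')}
for n in ['cover_pull','door_pull','tare_top','power_top','beaker','wash_bottle']: tri(n,ims)"
```

```text
cover_pull side [([329.0, 218.4], 0.6)]
cover_pull top [([354.8, 244.8], 0.96)]
   -> [567.  -26.4 196.8] [2.71689609]
door_pull side [([329.0, 222.7], 0.73), ([298.0, 284.8], 0.71)]
door_pull top [([292.1, 246.2], 0.8), ([353.5, 246.3], 0.56)]
   -> [537.7  76.4 294.4] [578.86300534]
tare_top side [([389.4, 261.4], 0.69)]
tare_top top [([382.2, 295.3], 0.45)]
   -> [469.  -93.2  63.8] [1.68366647]
power_top side [([352.6, 311.7], 0.59), ([328.0, 221.7], 0.42)]
power_top top [([314.1, 290.7], 0.72)]
   -> [478.9  53.   70.5] [5.76650604]
beaker side [([401.4, 243.7], 0.92)]
beaker top [([430.2, 290.3], 0.75)]
   -> [ 481.  -209.2   -2.3] [0.39605615]
wash_bottle side [([256.0, 426.1], 0.68)]
wash_bottle top [([211.9, 253.7], 0.91)]
   -> [552.7 291.5  -6.2] [50.88252463]
```

View pics/fin.png

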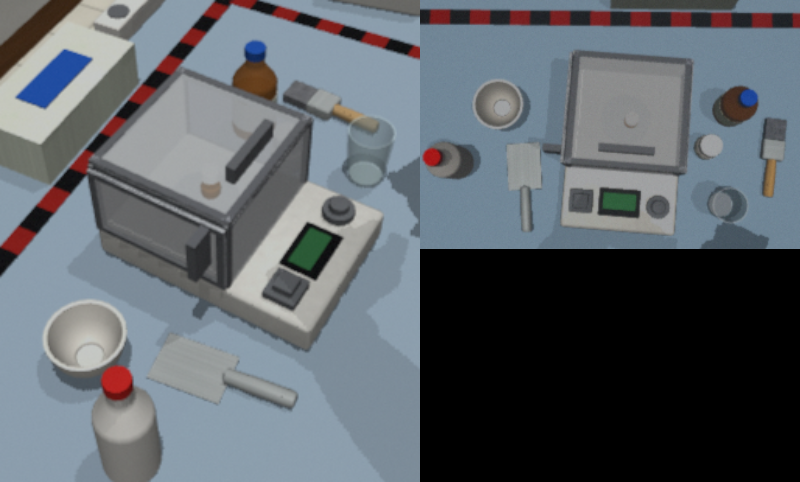

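The picture shows the cover and door flush shut and both keys up, with the vial and everything on the bench in place. I'm handing the job in.

```bash
python3 -c "
from h import *
print(workorder.job_done())"
```

```text
the job is handed in; nothing more can be done
None
```

I pushed the cover shut, then the side door, with the closed fingertips on the rear faces of their pulls. Then I pressed the tare key fully down, released it and backed the arm away. I handed the job in at about 26 s of the 51 s allowed.

- **Cover and door:** each stopped moving at its end stop as the push force rose to about 8.6 N. The final side and top views show both flush shut.
- **Tare key:** it moved about 6 mm, reached about 5 N near the end of its travel and 16 N when it bottomed out. The final picture shows it back up. There is no joint reading to confirm that.
- **Everything else:** in the final picture the power key is up, and the vial and the loose items look unmoved. The beaker and wash bottle also measured within about 8 mm of their first positions, which is within the measuring error.

**Problems along the way:**
- Joint 6 reached its range limit on the way to the door, so that move fell short and the tool tilted about 3°. It was in free air, and I levelled and turned the tool before going on.
- In the last network check, the best door-pull match in the side view was actually the cover pull. That position (residual about 579) is therefore wrong. The second match lay on the door pull, and the pictures and the stop contact agree that the door is shut.
- An earlier fit put the door at −5.8 mm, which I put down to fitting error.

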